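# Lay the tall bracket down on its rest

## Robot

A 6-joint arm with a two-finger parallel gripper is mounted at the origin on the work surface. World frame = base frame: x ahead of the robot, y to its left, z up, the work surface at z = 0. Lengths are in m, angles in rad, forces in N, time in s.
With the tool pointing down it reaches from about 0.3 to 0.875 m from the base axis. Payload 6.4 kg.
Tool frame: the origin (TCP) lies between the finger pads; the fingertips stand ctrl.tip_extent ahead of it and the grasp point (between the pads) is the TCP (ctrl.tip_extent is the distance from the TCP to the fingertips, in m); z points along the fingers, y is the line along which they close (so a half turn about z gives the same grasp; the last joint's range is limited). The gripper opens to 85 mm and grips with 20 to 120 N. Pads are 22 mm wide; open, the fingers measure 114 mm over their backs; the gripper's body (76 mm by 85 mm) begins 54 mm behind the grasp point. The pads swing forward as they close: fully open they stand 13 mm farther back than shut.
Start: joints at [-0.206, 0.181, 1.607, -0, 1.354, -0.206], TCP at [0.575, 0, 0.25] pointing down, gripper open.
Joint ranges: [-2.99, 2.99], [-0.89, 2.07], [0.3, 2.58], [-1.14, 4.28], [0, 2.63], [-3.12, 3.12]. Speed limits (rad/s): [2.57, 2.57, 3.01, 3.14, 3.14, 3.14].

## Interface

Orientations are given as a unit quaternion [w, x, y, z].
In Python, from bench import ctrl gives the robot as it stands.
- The arm moves only by the tool send_rows, never from a script. Its arguments are lists of equal length, an entry for each row: "dr": the turn, a rotation vector about the tool's x, y, z in units of 6 degrees (1.0 is 6 degrees), a list of three; "xyz": the shift along the tool's x, y, z in cm, a list of three; "jaw": the opening in per cent of the stroke, from 0 (shut) to 100 (fully open). In form: {"dr": [[wx, wy, wz], ...], "xyz": [[dx, dy, dz], ...], "jaw": [jaw, ...]}. A call has exactly 8 rows; each row is the pose to reach, as a shift and turn from the pose commanded when the call began, along the tool's axes at that moment; what a row does not reach only later rows make up. A row lasts 1/8 s, in which the tool goes at most 62.5 mm and 10.7 degrees, less where a joint would pass 70% of its speed; a pose out of reach is approached as far as the arm can. A call with a gripper value outside its range is refused whole. The fingers move at their own pace and stop on an object; the grip force is fixed at half the most. Time passes only in rows, so rows that repeat a pose let the fingers close, or fill a call up. It gives the time, the measured TCP pose, the force, the opening and the grip force at its end, in the units of the state.
- ctrl.get_obs(): the state, without advancing time (a new reading comes with each control period).
- ctrl.camera(name): name is "scene" or "side" or "wrist"; returns the picture (400x640x3 uint8, red, green, blue); there is no depth.
- ctrl.calibration(name): a dict with "camera_matrix" (3x3 intrinsics, pixels), "world_from_camera" (4x4, takes a point from camera to world coordinates). Camera axes: x right, y up, looking along -z (the intrinsics and any distortion apply to the point x, -y, -z); pixel columns grow to the right and rows downward; lengths in m; the calibration is good to about 2 mm. A picture is of the moment at which its call begins: read the wrist's pose just before it. calibration takes no time and is no camera call; for the wrist camera it gives the pose at the moment of the call.
- ctrl.hand_in(): hands the job in; it is judged then, once.
The state is a dict: "time_s": time; "q": joint angles; "dq": joint speeds; "joint_efforts": joint torques, N m; "eef_pos": TCP position; "eef_rot": TCP orientation; "wrist_force": force on the tool from outside, world axes, zero at the start; "torque": the same for the moment, N m; "opening": opening from 0.0 (shut) to 1.0 (fully open); "grasp_force": force on a finger pad.
Only numpy, scipy, OpenCV 4.12 (cv2) and the standard library are available. Lean on these libraries where they do the work, as an engineer would, in place of code of your own. Each camera call takes 0.05 s, during which the arm holds its last target. There are 200 camera calls.

## Task

Slide the tall bracket, standing, along the bench until the edge of its foot is up against the low stop of the lay-down rest, then tip it over the stop and lower it gently onto its side, so that its upright lies along the rest on the rubber pad with the foot still close by the stop. Only push and steady it with the fingers: do not squeeze it hard or lift it off the bench, do not let it drop over, and leave the gear, the sleeve and the bearing where they are.

Things in the scene. Friction and masses are not known exactly. Their poses are not given: they have to be found in the camera images.
- bracket: Cast aluminium bracket, loose, upright at the start. Foot: flat flange 100 (x) x 70 (y) x 14 (z) mm. From its centre rises a plain upright 30 (x) x 40 (y) mm, flat top 200 mm above the underside; so the flange stands out 35 mm in front (+x) and behind. Origin: centre of the underside; z runs up the upright; at the start +x points to the stop within 10 degrees. Slides when pushed low on the flange.
- toe (a point): Middle of the bracket's front lower edge, 50 mm along +x from its origin: the edge that goes against the stop and on which it tips. Axes as the bracket's. The bracket (0.4 to 0.65 kg, centre of mass about 80 mm above its underside) balances when tipped some 32 degrees on this edge and falls forward from there unless the fingers steady it.
- head (a point): Centre of the bracket's flat top, 200 mm above the bracket's origin along its z. Axes as the bracket's.
- rest: Lay-down rest fixed to the bench, taking the bracket tipped along its +x; z up. Origin: on the bench, at the middle of the stop's face. The stop, a steel bar 110 mm wide (y), 6 mm high, reaches from x = 0 to 30 mm; the bracket stands 20 to 55 mm before it, on the -x side. A 4 mm plate, 90 mm wide, runs on to x = 135 mm and carries a post with the pad.
- pad (a point): Centre of the top of the black rubber pad on the rest's post, 112 mm beyond the stop's face and 41 mm above the bench; the pad is 25 (x) x 90 (y) mm. Axes as the rest's. Lying down, the bracket has its flange's front edge on or just before the 6 mm stop and its upright about level on the pad, the last 50 mm of it clear over bare bench past the plate, with room for a finger beneath.
- gear: Dark steel gear, 80 mm diameter, 22 mm high, lying flat, loose; origin at the centre of its underside. Leave it.
- sleeve: Steel sleeve standing on end, 44 mm diameter, 50 mm high, loose; origin at the centre of its underside. Leave it.
- bearing: Steel bearing ring, 62 mm diameter, 18 mm high, lying flat, loose; origin at the centre of its underside. Leave it.
Mind the look-alikes: they are no part of the job. Of the things like the bracket, leave any that is turquoise; of the rest the larger one is meant.

How it is judged:
By the outcome, as a careful person would: the job done as asked, in the order asked, and still so for the second after the job is handed in, with the robot touching nothing.
It also fails if it takes over 72 s, if anything falls off the work surface, if the arm or the gripper's body presses on something with over 40 N, if the wrist force passes 120 N, or if a joint passes its speed limit or range.

## Working session

There is one attempt and no reset: what is moved stays moved. The work goes in short steps, Python scripts to look and compute and a tool call to move; the robot and the scene stay as the last step left them, time stands still between calls to the robot, and variables do not carry over. Pictures are saved under pics/ and viewed, at most 10 in all, crops included, and the job is handed in when it is done.

Besides the shell and the picture viewer there is one more tool, called after "Request:" by a JSON object that holds its "op" and its "data". send_rows: Moves the arm, as the interface text tells. Its arguments: {"type":"object","properties":{"dr":{"type":"array","items":{"type":"array","items":{"type":"number"}}},"xyz":{"type":"array","items":{"type":"array","items":{"type":"number"}}},"jaw":{"type":"array","items":{"type":"number"}}},"required":["dr","xyz","jaw"]}

```bash
mkdir -p pics; ls
python3 - <<'E'
from bench import ctrl
import cv2,numpy as np
print(ctrl.tip_extent); o=ctrl.get_obs(); print(o)
for n in ("scene","side"):
    c=ctrl.calibration(n); print(n,np.round(c["camera_matrix"],1).tolist(),np.round(c["world_from_camera"],3).tolist(),c.keys())
    cv2.imwrite(f"pics/{n}0.png",cv2.cvtColor(ctrl.camera(n),cv2.COLOR_RGB2BGR))
E
```

```text
pics
0.019
{'time_s': 0.0, 'q': array([-2.06300589e-01,  1.81572476e-01,  1.60801349e+00, -8.69074010e-06,
        1.35380794e+00, -2.06278454e-01]), 'dq': array([ 0.00058312,  0.00025571,  0.00045249, -0.00139488,  0.00047669,
        0.00113068]), 'joint_efforts': array([ 3.41415571e-04, -4.44869328e+01, -3.51340663e+01, -2.51131587e-04,
        9.11703974e-03,  3.43231875e-05]), 'eef_pos': array([5.74472588e-01, 1.24942186e-04, 2.49363805e-01]), 'eef_rot': array([-7.51458711e-04,  7.07113656e-01,  7.07099333e-01, -4.96444409e-04]), 'wrist_force': array([-0.80697839,  0.27538056,  0.6140713 ]), 'torque': array([-0.0090655 , -0.01017927,  0.01385722]), 'grasp_force': 0.0, 'opening': 1.0004726949267146}
scene [[489.2, 0.0, 309.3], [0.0, 489.2, 193.6], [0.0, 0.0, 1.0]] [[-0.01, -0.727, 0.686, 1.187], [1.0, -0.002, 0.013, -0.023], [-0.008, 0.687, 0.727, 0.749], [0.0, 0.0, 0.0, 1.0]] dict_keys(['camera_matrix', 'world_from_camera'])
side [[372.0, 0.0, 323.0], [0.0, 372.0, 195.7], [0.0, 0.0, 1.0]] [[-0.719, 0.514, -0.467, 0.292], [-0.695, -0.547, 0.468, 0.258], [-0.015, 0.661, 0.75, 0.629], [0.0, 0.0, 0.0, 1.0]] dict_keys(['camera_matrix', 'world_from_camera'])
```

View pics/scene0.png

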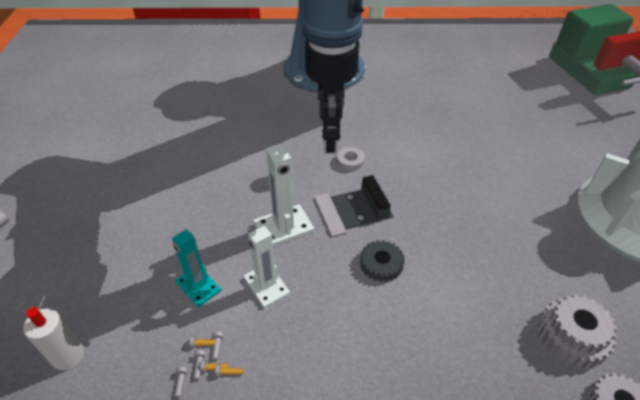

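View pics/side0.png

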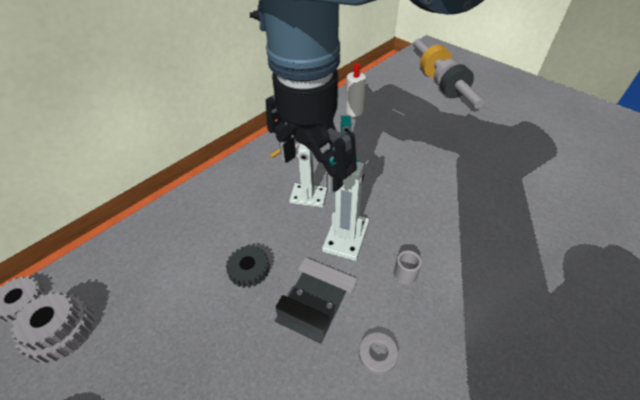

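The scene view shows the big white bracket with its foot at about (283,224), the small white look-alike at (265,290) and the turquoise one at (200,290). The rest's pale stop is at (330,214), the pad at (375,197), the gear at (382,260) and the bearing at (350,157). The side view shows the sleeve at (408,266). Next I need close crops for the corners.

```bash
cat > h.py <<'E'
import numpy as np, cv2
from bench import ctrl
def ray(n,px,C=None):
    C=C or ctrl.calibration(n); K=C["camera_matrix"]; T=C["world_from_camera"]
    u=np.linalg.solve(K,[px[0],px[1],1.]); d=T[:3,:3]@(u*[1,-1,-1]); return T[:3,3],d
def onz(n,px,z,C=None):
    o,d=ray(n,px,C); return o+d*(z-o[2])/d[2]
def proj(n,p,C=None):
    C=C or ctrl.calibration(n); T=C["world_from_camera"]; c=T[:3,:3].T@(np.array(p)-T[:3,3]); u=C["camera_matrix"]@(c*[1,-1,-1]); return u[:2]/u[2]
E
python3 - <<'E'
import cv2
a=cv2.imread("pics/scene0.png")[135:275,240:410]; b=cv2.imread("pics/side0.png")[150:350,260:430]
a=cv2.resize(a,None,fx=4,fy=4,interpolation=cv2.INTER_CUBIC); b=cv2.resize(b,None,fx=3,fy=3,interpolation=cv2.INTER_CUBIC)
cv2.imwrite("pics/a.png",a);cv2.imwrite("pics/b.png",b)
E
```

```text
(no output)
```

View pics/a.png

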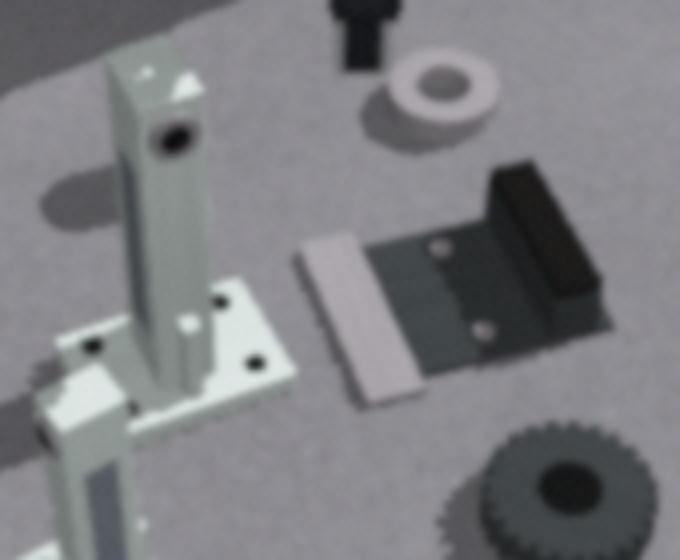

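View pics/b.png

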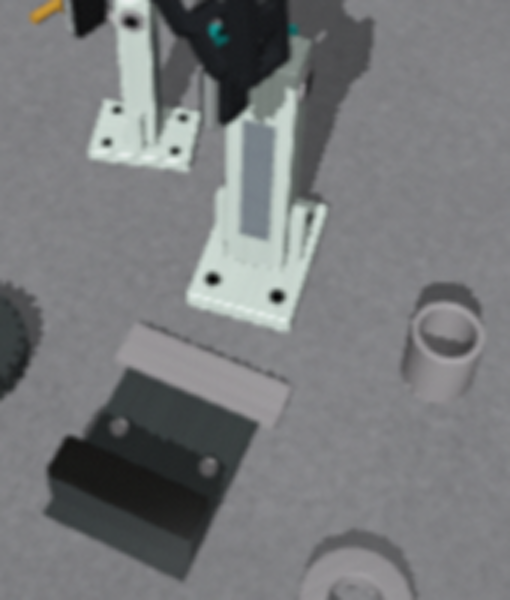

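The crops are clear. In crop a, the flange's top corners are at (240,278), (298,370) and (57,340). The stop's face edge runs from (298,243) to (368,400), and the pad top spans (493,168) to (558,295). Crop b gives the matching edges and the sleeve at (440,370).

Run:
```python
from h import *
A=lambda p:(240+p[0]/4,135+p[1]/4)
B=lambda p:(260+p[0]/3,150+p[1]/3)
def s(l,n,p,z): print(l,n,np.round(onz(n,(A if n=="scene" else B)(p),z)*1000,1)[:2])
s("flFfar","scene",(240,278),.014);s("flFnear","scene",(298,370),.014);s("flBfar","scene",(57,340),.014)
s("flFfar","side",(290,320),.014);s("flFnear","side",(188,292),.014);s("flBfar","side",(327,205),.014)
for p in((298,243),(368,400),(355,233),(425,388)): s("stop","scene",p,.006)
for p in((290,380),(142,322),): s("stopface","side",p,.006)
for p in((493,168),(532,160),(600,278),(558,295)): s("pad","scene",p,.041)
s("bearing","scene",(444,82),.018); s("gear","scene",(570,488),.022); s("sleeve","side",(447,328),.05)
for p in((112,58),(162,40),(205,92),(150,105)): s("head","scene",p,.2)
```

```text
flFfar scene [523.3 -54.3]
flFnear scene [583.3 -24.7]
flBfar scene [ 564.6 -143.5]
flFfar side [518.9 -57.4]
flFnear side [581.1 -27.8]
flBfar side [ 560.9 -145.9]
stop scene [491.4 -25. ]
stop scene [595.4   9.1]
stop scene [484.2   4.8]
stop scene [587.8  37. ]
stopface side [493.5 -28.4]
stopface side [590.5   5.7]
pad scene [471.2  75.2]
pad scene [465.3  95.6]
pad scene [547.2 122.2]
pad scene [558.3 100.8]
bearing scene [380.3  55.7]
gear scene [658.8  99.2]
sleeve side [433.8 -99.2]
head scene [ 566.1 -103.3]
head scene [554.6 -82.7]
head scene [587.3 -63.2]
head scene [595.3 -85.6]
```

```bash
cat >> h.py <<'E'
from scipy.spatial.transform import Rotation as R
O=np.array([.542,-.009,0]); a=np.radians(17.5); X=np.array([-np.sin(a),np.cos(a),0]); L=np.array([np.cos(a),np.sin(a),0]); U=np.array([0,0,1.])
def pose(x,lat,z,tau,roll=0,ext=None):
    """tip centre in rest frame (mm), tilt tau deg forward, roll about tool z"""
    t=np.radians(tau); zt=-U*np.cos(t)-X*np.sin(t)
    r=R.from_matrix(np.c_[np.cross(L,zt),L,zt])*R.from_rotvec([0,0,np.radians(roll)])
    return O+(X*x+L*lat+U*z)/1e3-zt*(ctrl.tip_extent if ext is None else ext),r
def now():
    o=ctrl.get_obs(); return o["eef_pos"],R.from_quat(o["eef_rot"],scalar_first=True)
def delta(p,r,base=None):
    p0,r0=base or now(); return np.round((r0.inv()*r).as_rotvec()/np.radians(6),2).tolist(),np.round(r0.inv().apply(p-p0)*100,2).tolist()
def tip():
    p,r=now(); d=p+r.apply([0,0,ctrl.tip_extent])-O; o=ctrl.get_obs()
    print("tip x,lat,z",np.round([d@X*1e3,d@L*1e3,d[2]*1e3],1),"z",np.round(r.apply([0,0,1]),2),"y",np.round(r.apply([0,1,0]),2),"F",np.round([o["wrist_force"]@X,o["wrist_force"]@L,o["wrist_force"][2]],1),"t",o["time_s"],"q",np.round(o["q"],2),"op",round(o["opening"],3),"gf",round(o["grasp_force"],1),"ext",ctrl.tip_extent)
E
python3 - <<'E'
from h import *
tip()
for z in (231,40): print(delta(*pose(-168,10,z,-15)))
print(onz("scene",(266,288),.0),(onz("scene",(266,288),.0)-O)@X,(onz("scene",(266,288),.0)-O)@L)
E
```

```text
tip x,lat,z [ -1.1  33.8 230.5] z [-0.  0. -1.] y [ 1.  0. -0.] F [-0.2 -0.2 -0.3] t 0.1 q [-0.21  0.18  1.61  0.    1.35 -0.21] op 1.001 gf 0.0 ext 0.019
([0.37, 2.48, -2.9], [-17.1, 2.9, 0.0])
([0.37, 2.48, -2.9], [-17.11, 2.93, 19.1])
[ 0.71139919 -0.11091059  0.        ] -0.1481331793651612 0.13091376760403367
```

Request:
{"op": "send_rows", "data": {"dr": [[0,0,0],[0.1,0.5,-0.5],[0.1,1,-1],[0.2,1.5,-2],[0.3,2,-2.5],[0.37,2.48,-2.9],[0.37,2.48,-2.9],[0.37,2.48,-2.9]], "xyz": [[-3,0.5,-1],[-7,1,-1],[-11,2,-1],[-15,2.9,-1],[-17.1,2.9,0],[-17.1,2.9,5],[-17.1,2.9,10],[-17.1,2.9,12]], "jaw": [53,53,53,53,53,53,53,53]}}

```text
time_s: 1.1
eef_pos: [0.6019, -0.1701, 0.1263]
eef_rot: [-0.108, 0.587, 0.799, 0.077]
wrist_force: [-0.2, 0.1, -0.4]
opening: 0.527
grasp_force: 0.0
```

Run:
```python
from h import *
tip()
print(delta(*pose(-168,10,7,-15)), delta(*pose(-150,10,7,-15)))
cv2.imwrite("pics/s1.png",cv2.resize(cv2.cvtColor(ctrl.camera("scene"),cv2.COLOR_RGB2BGR)[60:320,190:430],None,fx=2.2,fy=2.2))
```

```text
tip x,lat,z [-166.6    8.6  108. ] z [-0.08  0.25 -0.96] y [ 0.95  0.3  -0.  ] F [ 0.2 -0.2 -0.4] t 1.1 q [-0.55  0.53  1.44  0.17  1.38 -0.9 ] op 0.527 gf 0.0 ext 0.019
([-0.03, -0.04, -0.01], [-2.78, 0.17, 9.7]) ([-0.03, -0.04, -0.01], [-1.05, 0.17, 10.18])
```

View pics/s1.png

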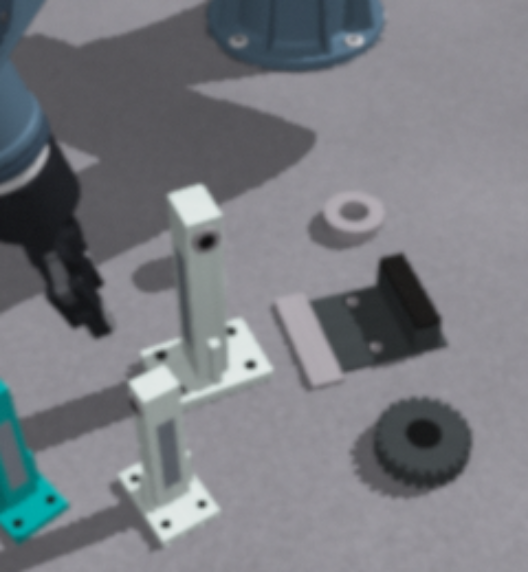

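The picture shows the gripper behind the tall bracket, with the tips at about (100,325). It is clear of the look-alike, so I can go down.

Request:
{"op": "send_rows", "data": {"dr": [[0,0,0],[0,0,0],[0,0,0],[0,0,0],[0,0,0],[0,0,0],[0,0,0],[0,0,0]], "xyz": [[-1,0.2,3],[-2,0.2,6],[-2.8,0.2,8],[-2.8,0.2,9],[-2.8,0.2,9.4],[-2.8,0.2,9.7],[-2.8,0.2,9.8],[-2.8,0.2,9.8]], "jaw": [53,53,53,53,53,53,53,53]}}

```text
time_s: 2.15
eef_pos: [0.6068, -0.1721, 0.0289]
eef_rot: [-0.104, 0.586, 0.8, 0.078]
wrist_force: [0.7, -0.2, 0.8]
opening: 0.529
grasp_force: 0.0
```

Run:
```python
from h import *
tip()
print([delta(*pose(x,10,4,-15)) for x in (-168,-150,-140)])
im=cv2.cvtColor(ctrl.camera("side"),cv2.COLOR_RGB2BGR); s=proj("side",O+(X*-.15+L*.01)); print(s)
x,y=s.astype(int); cv2.imwrite("pics/s2.png",cv2.resize(im[max(0,y-110):y+60,x-100:x+100],None,fx=3.4,fy=3.4,interpolation=cv2.INTER_CUBIC))
```

```text
tip x,lat,z [-170.2   12.8   10.5] z [-0.08  0.25 -0.97] y [0.95 0.3  0.  ] F [-0.4  0.6  0.8] t 2.15 q [-0.55  0.66  1.45  0.18  1.23 -0.93] op 0.529 gf 0.0 ext 0.019
[([0.02, 0.01, 0.0], [0.04, -0.28, 0.69]), ([0.02, 0.01, 0.0], [1.78, -0.28, 1.15]), ([0.02, 0.01, 0.0], [2.74, -0.28, 1.41])]
[356.58765075 212.49744898]
```

View pics/s2.png

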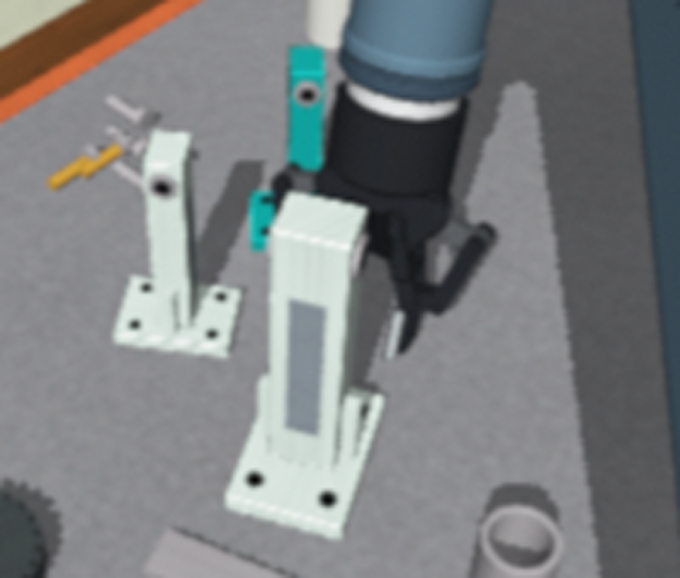

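The side view shows the gripper low behind the bracket, with its visible fingertip at about (400,350) and a gap before the flange. Next I lower a little and check for touching the bench.

Request:
{"op": "send_rows", "data": {"dr": [[0,0,0],[0,0,0],[0,0,0],[0,0,0],[0,0,0],[0,0,0],[0,0,0],[0,0,0]], "xyz": [[0,-0.1,0.1],[0,-0.1,0.1],[0,-0.2,0.2],[0,-0.2,0.2],[0,-0.2,0.3],[0,-0.2,0.4],[0,-0.2,0.4],[0,-0.2,0.4]], "jaw": [53,53,53,53,53,53,53,53]}}

```text
time_s: 3.2
eef_pos: [0.6044, -0.1716, 0.0245]
eef_rot: [-0.105, 0.586, 0.8, 0.078]
wrist_force: [-0.7, -0.7, 0.0]
opening: 0.531
grasp_force: 0.0
```

Run:
```python
from h import *
tip()
print([delta(*pose(x,8,4,-15)) for x in (-168,-150,-140)])
```

```text
tip x,lat,z [-168.9   10.6    6.2] z [-0.08  0.25 -0.97] y [0.95 0.3  0.  ] F [-0.4 -0.9  0. ] t 3.2 q [-0.55  0.67  1.46  0.18  1.22 -0.93] op 0.531 gf 0.0 ext 0.019
[([0.01, 0.0, 0.0], [0.03, -0.26, 0.23]), ([0.01, 0.0, 0.0], [1.77, -0.26, 0.7]), ([0.01, 0.0, 0.0], [2.73, -0.26, 0.96])]
```

Request:
{"op": "send_rows", "data": {"dr": [[0,0,0],[0,0,0],[0,0,0],[0,0,0],[0,0,0],[0,0,0],[0,0,0],[0,0,0]], "xyz": [[0,-0.1,0.1],[0,-0.1,0.15],[0,-0.2,0.2],[0,-0.2,0.25],[0,-0.2,0.3],[0,-0.2,0.35],[0,-0.2,0.35],[0,-0.2,0.35]], "jaw": [53,53,53,53,53,53,53,53]}}

```text
time_s: 4.2
eef_pos: [0.6022, -0.1713, 0.0212]
eef_rot: [-0.105, 0.586, 0.8, 0.078]
wrist_force: [-0.1, 0.6, -0.9]
opening: 0.529
grasp_force: 0.0
```

Run:
```python
from h import *
tip()
```

```text
tip x,lat,z [-168.     8.6    2.8] z [-0.08  0.25 -0.97] y [0.95 0.3  0.  ] F [ 0.6  0.1 -0.9] t 4.2 q [-0.55  0.67  1.46  0.18  1.21 -0.94] op 0.529 gf 0.0 ext 0.019
```

Request:
{"op": "send_rows", "data": {"dr": [[0,0,0],[0,0,0],[0,0,0],[0,0,0],[0,0,0],[0,0,0],[0,0,0],[0,0,0]], "xyz": [[0.8,0,0.21],[1.6,0,0.43],[2.1,0,0.56],[2.5,0,0.67],[2.9,0,0.78],[3.3,0,0.88],[3.7,0,0.99],[3.9,0,1.04]], "jaw": [53,53,53,53,53,53,53,53]}}

```text
time_s: 5.2
eef_pos: [0.5899, -0.1326, 0.0211]
eef_rot: [-0.105, 0.586, 0.8, 0.078]
wrist_force: [0.3, -2.9, -0.9]
opening: 0.533
grasp_force: 1.1
```

Run:
```python
from h import *
tip()
im=cv2.cvtColor(ctrl.camera("scene"),cv2.COLOR_RGB2BGR); cv2.imwrite("pics/s3.png",cv2.resize(im[110:270,220:410],None,fx=4,fy=3.7,interpolation=cv2.INTER_CUBIC))
```

```text
tip x,lat,z [-127.4    8.6    2.8] z [-0.08  0.25 -0.97] y [0.95 0.3  0.  ] F [-2.9 -0.6 -0.9] t 5.2 q [-0.51  0.63  1.54  0.19  1.18 -0.91] op 0.533 gf 1.1 ext 0.019
```

View pics/s3.png

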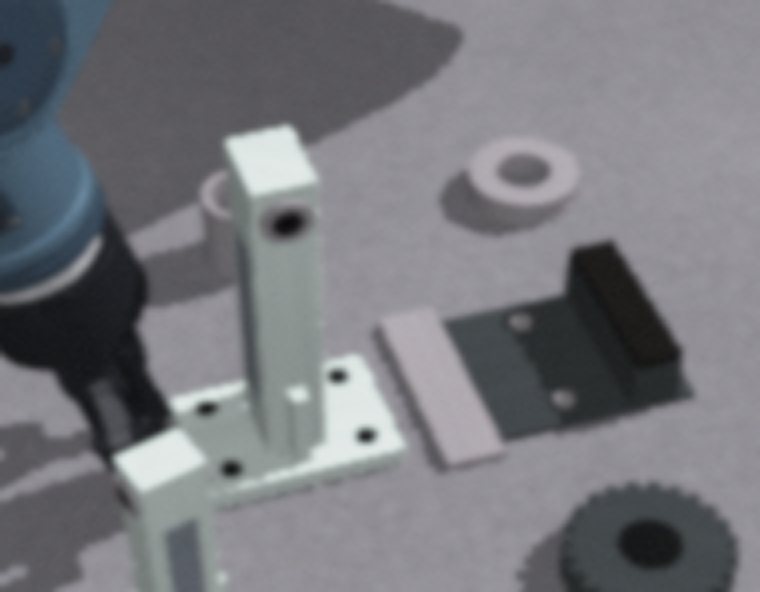

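The bracket slides upright, turned nearly square to the stop, with its front edge running from (358,355) to (405,440). The remaining gap is about 15 mm.

Request:
{"op": "send_rows", "data": {"dr": [[0,0,0],[0,0,0],[0,0,0],[0,0,0],[0,0,0],[0,0,0],[0,0,0],[0,0,0]], "xyz": [[0.3,0,0.08],[0.6,0,0.16],[0.9,0,0.24],[1.1,0,0.3],[1.25,0,0.34],[1.4,0,0.38],[1.5,0,0.4],[1.5,0,0.4]], "jaw": [53,53,53,53,53,53,53,53]}}

```text
time_s: 6.25
eef_pos: [0.5853, -0.1178, 0.0212]
eef_rot: [-0.105, 0.586, 0.8, 0.078]
wrist_force: [0.7, -1.8, -1.0]
opening: 0.535
grasp_force: 0.9
```

Run:
```python
from h import *
tip()
cv2.imwrite("pics/s4.png",cv2.cvtColor(ctrl.camera("scene"),cv2.COLOR_RGB2BGR))
im=cv2.imread("pics/s4.png")
# white flange mask: extreme points
hsv=cv2.cvtColor(im,cv2.COLOR_BGR2HSV); m=(hsv[...,2]>170)&(hsv[...,1]<40); m[:, :220]=0; m[:,345:]=0;m[:200]=0;m[262:]=0
for y in range(200,236,3):
    r=im[y,300:350].mean(1).astype(int); print(y,r.tolist())
```

```text
tip x,lat,z [-111.9    8.6    2.8] z [-0.08  0.25 -0.97] y [0.95 0.3  0.  ] F [-1.9  0.1 -1. ] t 6.25 q [-0.49  0.61  1.56  0.2   1.17 -0.89] op 0.535 gf 0.9 ext 0.019
200 [144, 144, 142, 141, 141, 143, 144, 147, 150, 149, 149, 144, 131, 110, 99, 111, 139, 163, 173, 176, 177, 177, 176, 175, 175, 174, 174, 173, 172, 173, 165, 142, 107, 82, 73, 72, 73, 73, 73, 73, 74, 72, 73, 72, 73, 73, 69, 69, 63, 57]
203 [143, 144, 141, 141, 140, 141, 142, 146, 149, 149, 151, 151, 147, 133, 111, 101, 109, 133, 159, 172, 175, 176, 175, 176, 174, 175, 175, 176, 173, 173, 173, 170, 154, 123, 91, 76, 74, 72, 73, 72, 71, 71, 72, 72, 72, 72, 72, 72, 69, 64]
206 [143, 142, 141, 140, 139, 140, 142, 148, 160, 172, 179, 189, 199, 206, 205, 207, 208, 201, 177, 163, 168, 174, 175, 175, 174, 175, 174, 176, 177, 173, 172, 173, 173, 163, 139, 105, 79, 74, 74, 73, 72, 72, 74, 74, 72, 74, 73, 73, 73, 70]
209 [141, 141, 141, 141, 140, 140, 144, 161, 184, 190, 166, 141, 133, 152, 186, 215, 225, 225, 220, 196, 174, 171, 174, 175, 175, 175, 174, 173, 175, 176, 174, 172, 173, 172, 165, 146, 114, 82, 74, 71, 71, 71, 72, 7
[... 1314 characters left out ...]
23, 228, 229, 228, 223, 199, 139, 74, 48, 57, 103, 169, 216, 229, 230, 228, 211, 178, 156, 164, 170, 173, 172, 172, 171, 172, 173, 175, 174, 174, 175, 175, 172, 158, 129, 94, 74, 69, 67, 69]
230 [132, 135, 144, 151, 170, 200, 218, 225, 227, 228, 229, 230, 230, 230, 230, 229, 224, 217, 213, 215, 223, 227, 228, 228, 225, 222, 216, 203, 172, 146, 156, 168, 172, 172, 172, 172, 172, 173, 173, 173, 173, 173, 174, 172, 167, 153, 142, 141, 142, 146]
233 [150, 150, 158, 174, 193, 215, 227, 229, 229, 229, 229, 226, 223, 221, 217, 211, 201, 190, 186, 181, 171, 161, 156, 154, 151, 147, 147, 145, 133, 112, 115, 142, 163, 169, 167, 164, 162, 158, 155, 149, 144, 135, 130, 125, 124, 125, 134, 143, 149, 150]
```

Request:
{"op": "send_rows", "data": {"dr": [[0,0,0],[0,0,0],[0,0,0],[0,0,0],[0,0,0],[0,0,0],[0,0,0],[0,0,0]], "xyz": [[0.05,0,0.01],[0.1,0,0.03],[0.15,0,0.04],[0.2,0,0.05],[0.25,0,0.07],[0.3,0,0.08],[0.35,0,0.09],[0.35,0,0.09]], "jaw": [53,53,53,53,53,53,53,53]}}

```text
time_s: 7.3
eef_pos: [0.5843, -0.1147, 0.0212]
eef_rot: [-0.105, 0.586, 0.8, 0.078]
wrist_force: [0.9, -3.4, -1.8]
opening: 0.53
grasp_force: 1.7
```

Run:
```python
from h import *
tip()
for p in ((323.8,221),(317.5,206)):
    q=onz("scene",p,.014)-O; print(q@X,q@L)
```

```text
tip x,lat,z [-108.6    8.6    2.9] z [-0.08  0.25 -0.97] y [0.95 0.3  0.  ] F [-3.5 -0.2 -1.8] t 7.3 q [-0.49  0.61  1.57  0.2   1.16 -0.89] op 0.53 gf 1.7 ext 0.019
-0.005091205455359876 0.024380453784267717
-0.004941303652088341 -0.01701560586203221
```

Request:
{"op": "send_rows", "data": {"dr": [[0,0,0],[0,0,0],[0,0,0],[0,0,0],[0,0,0],[0,0,0],[0,0,0],[0,0,0]], "xyz": [[0.05,0,0.01],[0.1,0,0.03],[0.15,0,0.04],[0.2,0,0.05],[0.25,0,0.07],[0.25,0,0.07],[0.25,0,0.07],[0.25,0,0.07]], "jaw": [53,53,53,53,53,53,53,53]}}

```text
time_s: 8.3
eef_pos: [0.5848, -0.114, 0.0218]
eef_rot: [-0.103, 0.586, 0.8, 0.077]
wrist_force: [2.7, -7.7, -1.5]
opening: 0.528
grasp_force: 4.5
```

Run:
```python
from h import *
tip()
```

```text
tip x,lat,z [-108.2    9.3    3.4] z [-0.07  0.24 -0.97] y [0.95 0.3  0.  ] F [-8.2  0.3 -1.5] t 8.3 q [-0.49  0.6   1.57  0.2   1.16 -0.89] op 0.528 gf 4.5 ext 0.019
```

Seated: the force rose to 8 N and motion stopped. Next I back off, rise, turn the gripper to straddle along the tipping direction, and measure the head.

```bash
cat >> h.py <<'E'
def arc(th,beta=30,g=52,piv=(0,0),lat=4,bz=155,back=0,ext=.014):
    """tool pose holding bracket tipped th; back = retreat along tool z (mm)"""
    b,t=np.radians(beta),np.radians(th)
    bx=-65+g/2*np.cos(b)-back*np.sin(b); z=bz+g/2*np.sin(b)+back*np.cos(b)
    return pose(piv[0]+bx*np.cos(t)+z*np.sin(t),lat,piv[1]-bx*np.sin(t)+z*np.cos(t),th-beta,90,ext)
E
python3 - <<'E'
from h import *
tip()
im=cv2.cvtColor(ctrl.camera("scene"),cv2.COLOR_RGB2BGR)
cv2.imwrite("pics/s5.png",cv2.resize(im[110:270,220:410],None,fx=4,fy=3.7,interpolation=cv2.INTER_CUBIC))
for q in (pose(-150,8,5,-15),pose(-150,8,100,-15),pose(-150,8,180,-20,45),pose(-130,5,240,-30,90),arc(0,back=80)): print(delta(*q))
E
```

```text
tip x,lat,z [-108.2    9.3    3.4] z [-0.07  0.24 -0.97] y [0.95 0.3  0.  ] F [-8.2  0.3 -1.5] t 8.3 q [-0.49  0.6   1.57  0.2   1.16 -0.89] op 0.528 gf 4.5 ext 0.019
([0.03, 0.04, 0.0], [-4.01, -0.12, -1.21])
([0.03, 0.04, 0.0], [-1.59, -0.09, -10.4])
([0.37, 0.82, 7.5], [0.28, -0.06, -18.13])
([2.02, 1.97, 14.91], [3.42, -0.35, -23.36])
([2.02, 1.97, 14.91], [8.07, -0.45, -21.41])
```

View pics/s5.png

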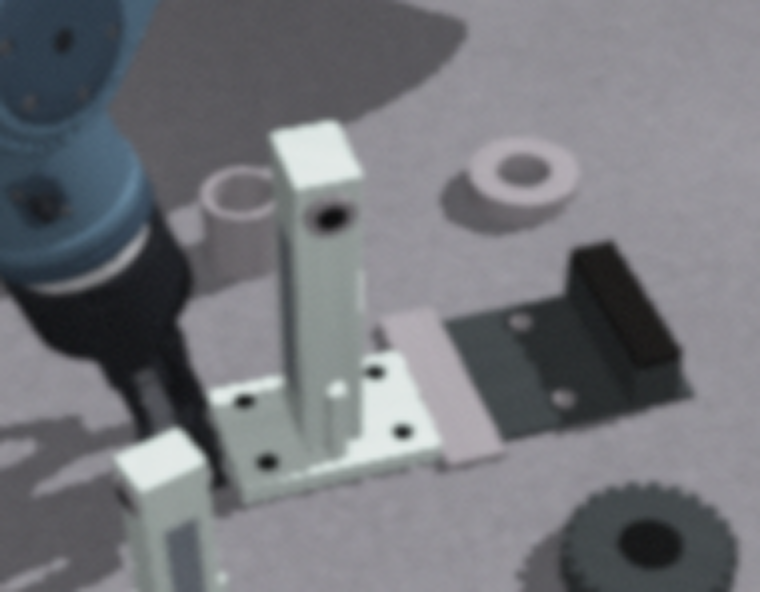

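The foot is flush against the stop, and the head corners in this crop are at (270,133), (338,121), (364,180) and (295,192).

Request:
{"op": "send_rows", "data": {"dr": [[0,0,0],[0,0,0],[0,0,0],[0,0,0],[0,0,1.5],[0.1,0.3,3],[0.2,0.5,4.5],[0.3,0.8,6]], "xyz": [[-2,-0.1,-0.6],[-4,-0.1,-1.2],[-3,-0.1,-5],[-1.6,-0.1,-10],[-1,-0.1,-13],[-0.4,-0.1,-16],[0.2,-0.1,-18.5],[0.6,-0.1,-21]], "jaw": [53,53,53,60,65,72,72,72]}}

```text
time_s: 9.35
eef_pos: [0.597, -0.1594, 0.2267]
eef_rot: [-0.166, 0.801, 0.573, 0.053]
wrist_force: [0.6, -0.0, -1.1]
opening: 0.72
grasp_force: 0.0
```

Run:
```python
from h import *
tip()
for p in ((270,133),(338,121),(364,180),(295,192)):
    q=onz("scene",(220+p[0]/4,110+p[1]/3.7),.2)-O; print(np.round([q@X*1e3,q@L*1e3],1))
for q in (pose(-140,5,240,-30,90),arc(0,back=80)): print(delta(*q))
```

```text
tip x,lat,z [-153.4    7.2  208.9] z [-0.11  0.33 -0.94] y [ 0.94 -0.29 -0.21] F [-0.2  0.5 -1.1] t 9.35 q [-0.56  0.44  1.36  0.22  1.61 -0.26] op 0.72 gf 0.0 ext 0.019
[-63.3  -4.2]
[-33.3  -3.6]
[-34.5  38.3]
[-63.9  37.3]
([1.51, 0.79, 8.92], [1.48, -1.37, -2.43])
([1.51, 0.79, 8.92], [5.77, -4.64, 0.29])
```

Run:
```python
from h import *
k=dict(lat=16,piv=(1,0))
for q in (pose(-130,12,240,-30,90),arc(0,back=80,**k),arc(0,back=40,**k),arc(0,**k)): print(delta(*q))
```

```text
([1.51, 0.79, 8.92], [2.65, -1.36, -2.09])
([1.51, 0.79, 8.92], [6.56, -3.73, 0.32])
([1.51, 0.79, 8.92], [7.12, -4.13, 4.27])
([1.51, 0.79, 8.92], [7.68, -4.53, 8.21])
```

Request:
{"op": "send_rows", "data": {"dr": [[0.2,0.1,1.5],[0.5,0.3,3],[0.8,0.4,4.5],[1,0.5,6],[1.3,0.7,7.5],[1.51,0.79,8.92],[1.51,0.79,8.92],[1.51,0.79,8.92]], "xyz": [[0.7,-0.4,-1.5],[1.5,-0.8,-2.5],[2,-1,-2.5],[2.65,-1.36,-2.1],[2.65,-1.36,-2.1],[4.5,-2.5,-1],[6.56,-3.7,0.3],[6.56,-3.7,0.3]], "jaw": [72,72,72,72,72,72,72,72]}}

```text
time_s: 10.35
eef_pos: [0.5832, -0.0874, 0.2481]
eef_rot: [-0.256, 0.954, 0.15, -0.04]
wrist_force: [-0.1, -0.6, -0.2]
opening: 0.72
grasp_force: 0.0
```

Run:
```python
from h import *
tip()
k=dict(lat=16,piv=(1,0))
for q in (arc(0,back=80,**k),arc(0,back=40,**k),arc(0,**k)): print(delta(*q))
a=cv2.cvtColor(ctrl.camera("scene"),cv2.COLOR_RGB2BGR)[70:250,190:370];b=cv2.cvtColor(ctrl.camera("side"),cv2.COLOR_RGB2BGR)[90:270,250:430]
cv2.imwrite("pics/s6.png",cv2.resize(np.hstack([a,b]),(800,400),interpolation=cv2.INTER_CUBIC))
```

```text
tip x,lat,z [-77.6  15.7 231.7] z [-0.15  0.48 -0.87] y [ 0.27 -0.82 -0.5 ] F [-0.5 -0.3 -0.2] t 10.35 q [-0.53  0.42  1.39  0.35  1.73  0.72] op 0.72 gf 0.0 ext 0.019
([0.0, 0.03, 0.06], [0.02, 0.05, -0.18])
([0.0, 0.03, 0.06], [0.03, 0.05, 3.82])
([0.0, 0.03, 0.06], [0.04, 0.05, 7.82])
```

View pics/s6.png

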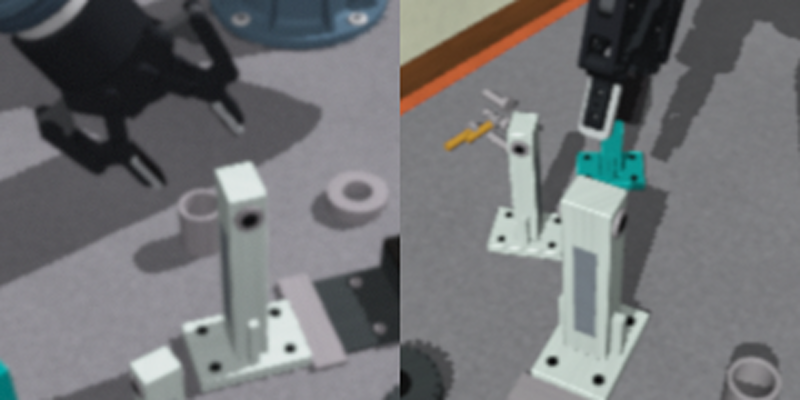

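The fingers are above the bracket, straddling along the tipping direction. The tips are at about (160,185) and (240,130) in the left half. I'll check these against the model to fix the tip extent.

Run:
```python
from h import *
p,r=now()
for e in (.009,.014,.019):
    print(e,[np.round(proj("scene",p+r.apply([0,s*.034,e])),1).tolist() for s in (1,-1)], np.round(proj("side",p+r.apply([0,-.031,e])),1))
print("obs scene back",(190+160/2.222,70+185/2.222),"front",(190+240/2.222,70+130/2.222),"side front",(250+597/2.222-180,90+137/2.222))
```

```text
0.009 [[260.0, 148.9], [294.4, 125.4]] [337.9 147.7]
0.014 [[261.8, 150.6], [296.0, 127.2]] [337.1 150.8]
0.019 [[263.5, 152.3], [297.5, 129.0]] [336.4 154. ]
obs scene back (262.007200720072, 153.25832583258324) front (298.010801080108, 128.5058505850585) side front (338.6768676867687, 151.65616561656165)
```

Request:
{"op": "send_rows", "data": {"dr": [[0,0,0],[0,0,0],[0,0,0],[0,0,0],[0,0,0],[0,0,0],[0,0,0],[0,0,0]], "xyz": [[0,0,1.5],[0,0,3],[0,0,4],[0,0,5],[0,0,6],[0,0,7],[0,0,7.5],[0,0,7.5]], "jaw": [72,72,72,72,72,72,72,72]}}

```text
time_s: 11.45
eef_pos: [0.5722, -0.0523, 0.1831]
eef_rot: [-0.255, 0.954, 0.15, -0.039]
wrist_force: [-0.5, -0.5, -0.0]
opening: 0.718
grasp_force: 0.0
```

Request:
{"op": "send_rows", "data": {"dr": [[0,0,0],[0,0,0],[0,0,0],[0,0,0],[0,0,0],[0,0,0],[0,0,0],[0,0,0]], "xyz": [[0,0,0],[0,0,0],[0,0,0],[0,0,0],[0,0,0],[0,0,0],[0,0,0],[0,0,0]], "jaw": [70,68,66,64,63,62,62,62]}}

```text
time_s: 12.45
eef_pos: [0.5723, -0.0525, 0.1833]
eef_rot: [-0.255, 0.955, 0.15, -0.039]
wrist_force: [-0.0, 0.6, -0.6]
opening: 0.618
grasp_force: 0.0
```

Run:
```python
from h import *
tip()
k=dict(lat=16,piv=(1,0),ext=.017)
for th in (0,1,3,5,7,9,11,13): print(delta(*arc(th,bz=153,**k)))
```

```text
tip x,lat,z [-41.1  15.8 166.9] z [-0.15  0.47 -0.87] y [ 0.27 -0.83 -0.5 ] F [ 0.6  0.2 -0.6] t 12.45 q [-0.49  0.44  1.5   0.36  1.59  0.71] op 0.618 gf 0.0 ext 0.019
([0.02, 0.01, 0.05], [0.01, 0.08, 0.26])
([-0.15, 0.01, 0.05], [0.02, -0.24, 0.34])
([-0.48, 0.01, 0.05], [0.02, -0.87, 0.52])
([-0.81, 0.01, 0.05], [0.02, -1.49, 0.73])
([-1.15, 0.01, 0.05], [0.03, -2.11, 0.95])
([-1.48, 0.01, 0.05], [0.03, -2.72, 1.2])
([-1.81, 0.01, 0.05], [0.03, -3.31, 1.47])
([-2.15, 0.01, 0.05], [0.04, -3.9, 1.75])
```

Request:
{"op": "send_rows", "data": {"dr": [[0,0,0],[-0.15,0,0],[-0.48,0,0],[-0.81,0,0],[-1.15,0,0],[-1.48,0,0],[-1.81,0,0],[-2.15,0,0]], "xyz": [[0,0,0],[0,-0.24,0.1],[0,-0.87,0.25],[0,-1.5,0.47],[0,-2.1,0.7],[0,-2.7,0.95],[0,-3.3,1.2],[0,-3.9,1.5]], "jaw": [62,62,62,62,62,62,62,62]}}

```text
time_s: 13.45
eef_pos: [0.5596, -0.0127, 0.19]
eef_rot: [-0.145, 0.977, 0.153, -0.022]
wrist_force: [0.3, -0.9, 1.4]
opening: 0.62
grasp_force: 0.7
```

Run:
```python
from h import *
tip()
k=dict(lat=16,piv=(1,0),ext=.017)
for th in (13,15,17,19,21,23,25,27): print(delta(*arc(th,bz=155.6,**k)))
im=cv2.cvtColor(ctrl.camera("scene"),cv2.COLOR_RGB2BGR); cv2.imwrite("pics/s7.png",im)
im=cv2.cvtColor(ctrl.camera("side"),cv2.COLOR_RGB2BGR); cv2.imwrite("pics/s7s.png",im)
# expected flange rear corners lifted, and actual white contour corners
t=np.radians(13)
def w(bx,lat,bz): return O+(X*(1+bx*np.cos(t)+bz*np.sin(t))+L*lat+U*(-bx*np.sin(t)+bz*np.cos(t)))/1e3
w2=lambda *a:np.round(proj("scene",w(*a))).tolist()
print("exp rear top",w2(-100,-19,14),w2(-100,51,14),"head near",w2(-35,36,200),w2(-65,36,200))
im=cv2.imread("pics/s7.png");m=((im.min(2)>150)*255).astype(np.uint8); m[:, :180]=0;m[:,345:]=0
n,l,s,c=cv2.connectedComponentsWithStats(m); print(s[s[:,4]>80].tolist())
```

```text
tip x,lat,z [ -3.4  15.7 171.8] z [-0.09  0.28 -0.96] y [ 0.29 -0.91 -0.29] F [-0.9  0.   1.4] t 13.45 q [-0.36  0.29  1.62  0.23  1.41  0.84] op 0.62 gf 0.7 ext 0.019
([0.03, -0.0, 0.05], [0.03, -0.14, 0.03])
([-0.31, -0.0, 0.05], [0.03, -0.78, 0.21])
([-0.64, -0.0, 0.05], [0.04, -1.41, 0.41])
([-0.97, -0.0, 0.05], [0.04, -2.04, 0.63])
([-1.31, -0.01, 0.05], [0.05, -2.66, 0.87])
([-1.64, -0.01, 0.05], [0.05, -3.27, 1.13])
([-1.97, -0.01, 0.05], [0.05, -3.87, 1.41])
([-2.31, -0.01, 0.05], [0.06, -4.46, 1.72])
exp rear top [274.0, 208.0] [283.0, 235.0] head near [337.0, 151.0] [320.0, 151.0]
[[0, 0, 640, 400, 253414], [311, 135, 18, 8, 110], [295, 192, 50, 43, 947], [273, 206, 21, 11, 134], [248, 226, 23, 18, 266], [243, 270, 13, 14, 104], [256, 274, 35, 35, 541]]
```

Request:
{"op": "send_rows", "data": {"dr": [[0,0,0],[-0.31,0,0],[-0.64,0,0],[-0.97,0,0],[-1.31,0,0],[-1.64,0,0],[-1.97,0,0],[-2.31,0,0]], "xyz": [[0,-0.2,0],[0,-0.78,0.2],[0,-1.4,0.4],[0,-2,0.6],[0,-2.65,0.87],[0,-3.27,1.13],[0,-3.87,1.4],[0,-4.45,1.7]], "jaw": [62,62,62,62,62,62,62,62]}}

```text
time_s: 14.55
eef_pos: [0.5449, 0.0326, 0.1864]
eef_rot: [-0.026, 0.988, 0.155, -0.003]
wrist_force: [0.6, 0.0, 0.2]
opening: 0.62
grasp_force: 0.2
```

Run:
```python
from h import *
tip()
k=dict(lat=16,piv=(0,0),ext=.017)
for th in (27,28.5,30,31.5,33,34.5,36,38): print(delta(*arc(th,bz=155.6,**k)))
```

```text
tip x,lat,z [ 39.8  15.3 167.4] z [-0.01  0.05 -1.  ] y [ 0.31 -0.95 -0.05] F [-0.2  0.6  0.2] t 14.55 q [-0.18  0.19  1.73  0.05  1.24  1.06] op 0.62 gf 0.2 ext 0.019
([0.0, -0.01, 0.05], [0.07, 0.1, -0.02])
([-0.25, -0.01, 0.05], [0.07, -0.38, 0.11])
([-0.5, -0.01, 0.05], [0.07, -0.86, 0.26])
([-0.75, -0.01, 0.05], [0.08, -1.33, 0.41])
([-1.0, -0.01, 0.05], [0.08, -1.8, 0.58])
([-1.25, -0.01, 0.05], [0.08, -2.27, 0.76])
([-1.5, -0.02, 0.05], [0.08, -2.73, 0.95])
([-1.83, -0.02, 0.05], [0.09, -3.33, 1.23])
```

Request:
{"op": "send_rows", "data": {"dr": [[-0.1,0,0],[-0.25,0,0],[-0.5,0,0],[-0.75,0,0],[-1,0,0],[-1.25,0,0],[-1.5,0,0],[-1.83,0,0]], "xyz": [[0,-0.1,0],[0,-0.4,0.1],[0,-0.85,0.25],[0,-1.3,0.4],[0,-1.8,0.6],[0,-2.25,0.75],[0,-2.7,0.95],[0,-3.3,1.2]], "jaw": [62,62,62,62,62,62,62,62]}}

```text
time_s: 15.55
eef_pos: [0.5349, 0.0643, 0.1762]
eef_rot: [0.069, 0.986, 0.154, 0.012]
wrist_force: [0.1, 0.0, 0.6]
opening: 0.617
grasp_force: 0.0
```

Run:
```python
from h import *
tip()
im=cv2.cvtColor(ctrl.camera("scene"),cv2.COLOR_RGB2BGR); cv2.imwrite("pics/s8.png",im)
im=cv2.cvtColor(ctrl.camera("side"),cv2.COLOR_RGB2BGR); cv2.imwrite("pics/s8s.png",im)
im=cv2.imread("pics/s8.png");m=((im.min(2)>120)*255).astype(np.uint8); g=(im[...,1].astype(int)-im[...,2]>4)
k=dict(lat=16,piv=(0,0),ext=.017)
for th in (38,40,42,44,46,48,50,52): print(delta(*arc(th,bz=155.6,**k)))
# underside corners of foot: expected px for tilts
for th in (36,38,40):
    t=np.radians(th)
    w=lambda bx,lat,bz: np.round(proj("scene",O+(X*(bx*np.cos(t)+bz*np.sin(t))+L*lat+U*(-bx*np.sin(t)+bz*np.cos(t)))/1e3),1).tolist()
    print(th,"rear bottom",w(-100,51,0),w(-100,-19,0),"toe",w(0,51,0),"head far",w(-35,-4,200),w(-35,36,200),w(-65,36,200))
mm=((im.min(2)>100)&(im[...,1].astype(int)-im[...,2]>=3)).astype(np.uint8)*255
n,l,s,c=cv2.connectedComponentsWithStats(mm)
for i in range(1,n):
    if s[i,4]>150 and 220<c[i][0]<380 and c[i][1]<262: 
        co=cv2.findContours((l==i).astype(np.uint8),0,1)[0][0]; print(s[i],cv2.approxPolyDP(co,3,True)[:,0].tolist())
```

```text
tip x,lat,z [ 69.4  15.3 157.4] z [ 0.04 -0.13 -0.99] y [ 0.3  -0.94  0.14] F [-0.   0.1  0.6] t 15.55 q [-0.03  0.17  1.79 -0.14  1.14  1.29] op 0.617 gf 0.0 ext 0.019
([-0.02, -0.01, 0.06], [0.11, 0.05, -0.0])
([-0.35, -0.02, 0.06], [0.11, -0.59, 0.18])
([-0.69, -0.02, 0.06], [0.12, -1.22, 0.38])
([-1.02, -0.02, 0.06], [0.12, -1.85, 0.6])
([-1.35, -0.02, 0.06], [0.13, -2.47, 0.85])
([-1.69, -0.02, 0.06], [0.13, -3.08, 1.11])
([-2.02, -0.02, 0.06], [0.13, -3.68, 1.4])
([-2.35, -0.02, 0.06], [0.14, -4.26, 1.71])
36 rear bottom [289.3, 225.3] [279.7, 198.5] toe [330.4, 235.0] head far [370.3, 136.6] [378.9, 150.8] [366.6, 145.9]
38 rear bottom [290.3, 224.0] [280.6, 197.3] toe [330.4, 235.0] head far [373.4, 137.3] [382.1, 151.5] [370.3, 146.1]
40 rear bottom [291.4, 222.8] [281.7, 196.1] toe [330.4, 235.0] head far [376.4, 138.1] [385.2, 152.2] [373.9, 146.5]
[ 279  133  101  102 2982] [[371, 136], [359, 136], [351, 148], [352, 157], [313, 201], [311, 193], [343, 154], [304, 197], [282, 192], [279, 197], [290, 224], [329, 233], [331, 228], [324, 211], [368, 164], [361, 156], [367, 151], [377, 155], [379, 151]]
```

Request:
{"op": "send_rows", "data": {"dr": [[-0.1,0,0],[-0.35,0,0],[-0.7,0,0],[-1,0,0],[-1.35,0,0],[-1.7,0,0],[-2,0,0],[-2.35,0,0]], "xyz": [[0,-0.1,0],[0,-0.6,0.2],[0,-1.2,0.4],[0,-1.85,0.6],[0,-2.45,0.85],[0,-3.1,1.1],[0,-3.7,1.4],[0,-4.25,1.7]], "jaw": [62,62,62,62,62,62,62,62]}}

```text
time_s: 16.65
eef_pos: [0.5227, 0.1022, 0.1534]
eef_rot: [0.189, 0.97, 0.152, 0.031]
wrist_force: [-0.0, 0.3, -0.8]
opening: 0.616
grasp_force: 0.3
```

```bash
cat >> h.py <<'E'
def see(tag,ths,piv=(0,0)):
    im=cv2.cvtColor(ctrl.camera("scene"),cv2.COLOR_RGB2BGR); cv2.imwrite(f"pics/{tag}.png",im)
    for th in ths:
        t=np.radians(th)
        w=lambda bx,lat,bz: np.round(proj("scene",O+(X*(piv[0]+bx*np.cos(t)+bz*np.sin(t))+L*lat+U*(piv[1]-bx*np.sin(t)+bz*np.cos(t)))/1e3)).tolist()
        print(th,"rear",w(-100,51,0),w(-100,-19,0),"toe",w(0,51,0),w(0,51,14),"headfront",w(-35,-4,200),w(-35,36,200),"headback",w(-65,36,200))
    mm=((im.min(2)>100)&(im[...,1].astype(int)-im[...,2]>=3)).astype(np.uint8)*255
    n,l,s,c=cv2.connectedComponentsWithStats(mm)
    for i in range(1,n):
        if s[i,4]>150 and 220<c[i][0]<420 and c[i][1]<262:
            co=cv2.findContours((l==i).astype(np.uint8),0,1)[0][0]; print(s[i],cv2.approxPolyDP(co,2.5,True)[:,0].tolist())
E
python3 - <<'E'
from h import *
tip(); see("s9",(48,52))
k=dict(lat=16,piv=(0,0),ext=.017)
for th in (50,54,58,62,66): print(delta(*arc(th,bz=155.6,**k)))
E
```

```text
tip x,lat,z [104.8  15.1 135.8] z [ 0.12 -0.36 -0.93] y [ 0.28 -0.88  0.38] F [ 0.2  0.1 -0.8] t 16.65 q [ 0.18  0.22  1.82 -0.43  1.09  1.64] op 0.616 gf 0.3 ext 0.019
48 rear [296.0, 218.0] [286.0, 191.0] toe [330.0, 235.0] [336.0, 231.0] headfront [388.0, 142.0] [396.0, 156.0] headback [387.0, 149.0]
52 rear [299.0, 216.0] [289.0, 189.0] toe [330.0, 235.0] [336.0, 231.0] headfront [392.0, 145.0] [401.0, 159.0] headback [393.0, 151.0]
[352   0  72  19 550] [[352, 5], [369, 5], [371, 17], [380, 18], [383, 5], [423, 2], [353, 0]]
[ 287  140  113   95 2856] [[399, 159], [384, 140], [376, 147], [366, 166], [324, 197], [320, 192], [362, 162], [364, 155], [308, 195], [293, 185], [287, 189], [298, 215], [326, 234], [330, 229], [322, 222], [326, 220], [324, 215], [385, 170], [381, 167], [385, 159], [391, 158], [394, 163]]
([0.35, -0.03, 0.05], [0.15, 0.65, -0.21])
([-0.32, -0.03, 0.05], [0.16, -0.64, 0.12])
([-0.99, -0.03, 0.05], [0.16, -1.9, 0.53])
([-1.65, -0.03, 0.05], [0.17, -3.13, 1.04])
([-2.32, -0.03, 0.05], [0.17, -4.32, 1.63])
```

Run:
```python
from h import *
for th,px in ((52,-6),(54,-6.5),(56,-7),(58,-7.5),(60,-8),(62,-8.5),(64,-9),(66,-10)): print(th,delta(*arc(th,bz=160,lat=16,ext=.017,piv=(px,0))))
```

```text
52 ([0.01, -0.03, 0.05], [0.15, 0.34, -0.22])
54 ([-0.32, -0.03, 0.05], [0.16, -0.27, -0.01])
56 ([-0.65, -0.03, 0.05], [0.16, -0.87, 0.21])
58 ([-0.99, -0.03, 0.05], [0.16, -1.46, 0.46])
60 ([-1.32, -0.03, 0.05], [0.16, -2.05, 0.73])
62 ([-1.65, -0.03, 0.05], [0.17, -2.62, 1.02])
64 ([-1.99, -0.03, 0.05], [0.17, -3.19, 1.34])
66 ([-2.32, -0.03, 0.05], [0.17, -3.69, 1.69])
```

Request:
{"op": "send_rows", "data": {"dr": [[-0.1,0,0],[-0.32,0,0],[-0.65,0,0],[-1,0,0],[-1.32,0,0],[-1.65,0,0],[-2,0,0],[-2.32,0,0]], "xyz": [[0.1,-0.1,0],[0.1,-0.45,0.05],[0.1,-1,0.25],[0.1,-1.6,0.5],[0.1,-2.2,0.75],[0.1,-2.75,1],[0.1,-3.3,1.3],[0.1,-3.85,1.65]], "jaw": [62,62,62,62,62,62,62,62]}}

```text
time_s: 17.7
eef_pos: [0.5151, 0.1306, 0.124]
eef_rot: [0.305, 0.94, 0.147, 0.049]
wrist_force: [-0.6, 0.0, -0.9]
opening: 0.621
grasp_force: 0.5
```

Run:
```python
from h import *
tip(); see("s10",(64,68),(-8,0))
```

```text
tip x,lat,z [130.1  16.4 108.6] z [ 0.18 -0.56 -0.81] y [ 0.25 -0.77  0.59] F [ 0.2 -0.6 -0.9] t 17.7 q [ 0.36  0.36  1.8  -0.71  1.13  1.98] op 0.621 gf 0.5 ext 0.019
64 rear [304.0, 210.0] [294.0, 184.0] toe [327.0, 236.0] [333.0, 232.0] headfront [400.0, 155.0] [409.0, 169.0] headback [405.0, 160.0]
68 rear [308.0, 209.0] [297.0, 182.0] toe [327.0, 236.0] [333.0, 233.0] headfront [403.0, 159.0] [412.0, 173.0] headback [409.0, 163.0]
[352   0 117  19 771] [[352, 5], [369, 5], [371, 16], [378, 18], [383, 5], [468, 2], [353, 0]]
[ 295  152  116   83 2762] [[399, 152], [386, 165], [376, 160], [314, 192], [302, 179], [295, 182], [305, 208], [323, 234], [329, 232], [324, 223], [327, 214], [393, 181], [392, 173], [397, 168], [404, 169], [405, 174], [410, 171]]
```

Run:
```python
from h import *
for bz in (160,164): print(bz,delta(*arc(66,bz=bz,lat=16,ext=.017,piv=(-12,0))))
for th,be in ((66,30),(68,31),(70,32),(72,33),(74,34),(76,35),(78,36),(80,37),(82,38),(84,39),(86,40),(88,41),(90,42),(92,43)): print(th,be,delta(*arc(th,be,bz=162,lat=16,ext=.017,piv=(-12,0))))
```

```text
160 ([-0.0, -0.04, 0.04], [0.05, 0.27, 0.17])
164 ([-0.0, -0.04, 0.04], [0.05, 0.07, -0.18])
66 30 ([-0.0, -0.04, 0.04], [0.05, 0.17, -0.01])
68 31 ([-0.17, -0.04, 0.04], [0.05, -0.46, 0.14])
70 32 ([-0.33, -0.04, 0.04], [0.05, -1.09, 0.3])
72 33 ([-0.5, -0.04, 0.04], [0.05, -1.71, 0.49])
74 34 ([-0.67, -0.04, 0.04], [0.06, -2.32, 0.69])
76 35 ([-0.83, -0.04, 0.04], [0.06, -2.93, 0.92])
78 36 ([-1.0, -0.04, 0.04], [0.06, -3.53, 1.17])
80 37 ([-1.17, -0.04, 0.04], [0.06, -4.13, 1.44])
82 38 ([-1.33, -0.04, 0.04], [0.06, -4.71, 1.72])
84 39 ([-1.5, -0.04, 0.04], [0.06, -5.28, 2.03])
86 40 ([-1.67, -0.04, 0.03], [0.06, -5.85, 2.36])
88 41 ([-1.83, -0.04, 0.03], [0.06, -6.4, 2.71])
90 42 ([-2.0, -0.04, 0.03], [0.06, -6.94, 3.07])
92 43 ([-2.17, -0.04, 0.03], [0.06, -7.47, 3.46])
```

Request:
{"op": "send_rows", "data": {"dr": [[-0.08,0,0],[-0.17,0,0],[-0.33,0,0],[-0.5,0,0],[-0.67,0,0],[-0.83,0,0],[-1,0,0],[-1.17,0,0]], "xyz": [[0,-0.2,0.05],[0,-0.55,0.14],[0,-1.15,0.3],[0,-1.75,0.5],[0,-2.35,0.7],[0,-2.95,0.92],[0,-3.55,1.15],[0,-4.1,1.4]], "jaw": [62,62,62,62,62,62,62,62]}}

```text
time_s: 18.75
eef_pos: [0.5071, 0.1545, 0.0882]
eef_rot: [0.362, 0.919, 0.144, 0.057]
wrist_force: [0.3, -0.6, -2.4]
opening: 0.62
grasp_force: 0.6
```

Run:
```python
from h import *
tip(); see("s11",(78,82),(-12,0))
for th,be in ((80,37),(82,38),(84,39),(86,40),(88,41),(90,42),(92,43),(94,44)): print(th,be,delta(*arc(th,be,bz=162,lat=16,ext=.017,piv=(-12,0))))
```

```text
tip x,lat,z [153.4  16.   74.2] z [ 0.21 -0.65 -0.73] y [ 0.22 -0.7   0.68] F [-0.6  0.1 -2.4] t 18.75 q [ 0.46  0.49  1.76 -0.82  1.17  2.16] op 0.62 gf 0.6 ext 0.019
78 rear [314.0, 205.0] [303.0, 179.0] toe [325.0, 236.0] [331.0, 234.0] headfront [407.0, 170.0] [416.0, 183.0] headback [415.0, 173.0]
82 rear [318.0, 204.0] [307.0, 178.0] toe [325.0, 236.0] [331.0, 234.0] headfront [408.0, 174.0] [417.0, 187.0] headback [417.0, 177.0]
[352   0 134  19 860] [[352, 5], [369, 5], [371, 18], [380, 18], [383, 5], [485, 3], [484, 0], [353, 0]]
[ 306  165  110   71 2739] [[413, 172], [405, 165], [396, 174], [387, 168], [324, 190], [318, 188], [312, 176], [307, 177], [323, 234], [329, 234], [328, 216], [401, 189], [400, 184], [406, 179], [414, 186]]
80 37 ([-0.0, -0.04, 0.04], [0.07, -0.03, 0.02])
82 38 ([-0.17, -0.04, 0.04], [0.07, -0.64, 0.23])
84 39 ([-0.34, -0.04, 0.04], [0.07, -1.25, 0.47])
86 40 ([-0.5, -0.04, 0.04], [0.08, -1.85, 0.73])
88 41 ([-0.67, -0.04, 0.04], [0.08, -2.44, 1.0])
90 42 ([-0.84, -0.04, 0.04], [0.08, -3.02, 1.3])
92 43 ([-1.0, -0.04, 0.04], [0.08, -3.6, 1.62])
94 44 ([-1.17, -0.04, 0.04], [0.08, -4.16, 1.95])
```

Request:
{"op": "send_rows", "data": {"dr": [[-0.08,0,0],[-0.17,0,0],[-0.25,0,0],[-0.34,0,0],[-0.42,0,0],[-0.5,0,0],[-0.58,0,0],[-0.67,0,0]], "xyz": [[0,-0.3,0.1],[0,-0.64,0.23],[0,-0.95,0.35],[0,-1.25,0.47],[0,-1.55,0.6],[0,-1.85,0.73],[0,-2.15,0.87],[0,-2.44,1]], "jaw": [62,62,62,62,62,62,62,62]}}

```text
time_s: 19.8
eef_pos: [0.504, 0.1648, 0.0647]
eef_rot: [0.394, 0.906, 0.142, 0.062]
wrist_force: [0.2, -0.4, 0.2]
opening: 0.623
grasp_force: 0.0
```

Run:
```python
from h import *
tip(); see("s12",(86,89),(-14,0)); see("s12",(90,),(-12,6))
for th,be in ((88,41),(90,42),(91,43)): print(th,be,delta(*arc(th,be,bz=162,lat=16,ext=.017,piv=(-12,0))))
```

```text
tip x,lat,z [163.3  16.1  51.7] z [ 0.22 -0.7  -0.68] y [ 0.21 -0.65  0.73] F [-0.4  0.1  0.2] t 19.8 q [ 0.5   0.58  1.73 -0.88  1.2   2.25] op 0.623 gf 0.0 ext 0.019
86 rear [321.0, 203.0] [309.0, 177.0] toe [324.0, 237.0] [330.0, 235.0] headfront [408.0, 178.0] [417.0, 192.0] headback [418.0, 182.0]
89 rear [323.0, 202.0] [312.0, 176.0] toe [324.0, 237.0] [330.0, 235.0] headfront [408.0, 182.0] [417.0, 195.0] headback [419.0, 185.0]
[352   0 135  19 859] [[352, 5], [369, 5], [370, 17], [376, 18], [380, 17], [381, 8], [386, 4], [486, 3], [485, 0], [353, 0]]
[ 310  172  107   64 2729] [[415, 178], [411, 172], [401, 182], [397, 180], [396, 172], [325, 190], [318, 176], [311, 175], [314, 212], [323, 234], [329, 233], [330, 216], [401, 196], [402, 189], [408, 184], [414, 187], [414, 192]]
90 rear [325.0, 200.0] [314.0, 173.0] toe [325.0, 235.0] [331.0, 233.0] headfront [410.0, 181.0] [418.0, 194.0] headback [421.0, 184.0]
[352   0 135  19 866] [[352, 5], [369, 5], [372, 8], [370, 17], [379, 18], [382, 6], [387, 4], [486, 3], [485, 0], [353, 0]]
[ 310  171  107   65 2716] [[416, 179], [408, 174], [400, 182], [395, 171], [325, 190], [317, 175], [310, 176], [313, 208], [323, 234], [329, 234], [332, 215], [401, 196], [403, 187], [408, 184], [413, 186], [414, 192]]
88 41 ([-0.0, -0.05, 0.03], [0.01, -0.13, 0.05])
90 42 ([-0.17, -0.05, 0.03], [0.01, -0.73, 0.31])
91 43 ([-0.17, -0.05, 0.03], [0.01, -1.02, 0.42])
```

Force is zero and the bracket lies on the pad with its foot just before the stop. I'll open a little to clear it and withdraw along the fingers.

Request:
{"op": "send_rows", "data": {"dr": [[0,0,0],[0,0,0],[0,0,0],[0,0,0],[0,0,0],[0,0,0],[0,0,0],[0,0,0]], "xyz": [[0,-0.2,0],[0,-0.3,0],[0,-0.3,0],[0,-0.3,0],[0,-0.3,0],[0,-0.3,0],[0,-0.3,0],[0,-0.3,0]], "jaw": [64,67,70,72,74,76,76,76]}}

```text
time_s: 20.9
eef_pos: [0.5032, 0.1667, 0.0625]
eef_rot: [0.393, 0.906, 0.142, 0.062]
wrist_force: [0.0, 0.6, -0.7]
opening: 0.761
grasp_force: 0.0
```

Run:
```python
from h import *
tip()
a=cv2.cvtColor(ctrl.camera("scene"),cv2.COLOR_RGB2BGR)[120:270,280:450];b=cv2.cvtColor(ctrl.camera("side"),cv2.COLOR_RGB2BGR)[180:330,240:410]
cv2.imwrite("pics/s13.png",cv2.resize(np.hstack([a,b]),(800,353),interpolation=cv2.INTER_CUBIC))
```

```text
tip x,lat,z [165.3  15.9  49.5] z [ 0.22 -0.7  -0.68] y [ 0.21 -0.65  0.73] F [ 0.6  0.2 -0.7] t 20.9 q [ 0.5   0.59  1.73 -0.88  1.2   2.26] op 0.761 gf 0.0 ext 0.019
```

View pics/s13.png

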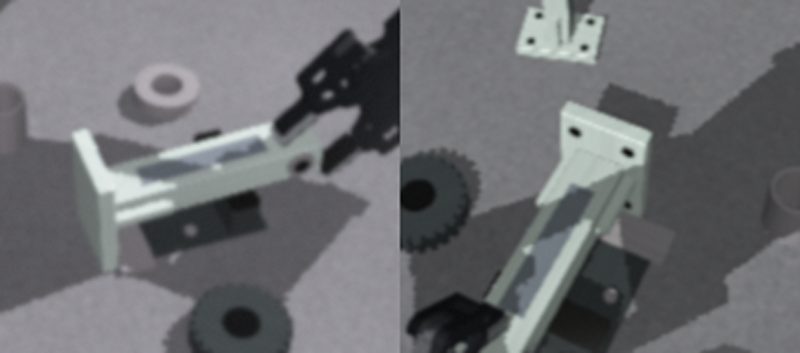

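The bracket lies on the pad, with its foot at (95,200) beside the stop and the fingers clear around its head. Withdrawing now.

Request:
{"op": "send_rows", "data": {"dr": [[0,0,0],[0,0,0],[0,0,0],[0,0,0],[0,0,0],[0,0,0],[0,0,0],[0,0,0]], "xyz": [[0,0,-0.5],[0,0,-1.2],[0,0,-2],[0,0,-3],[0,0,-4.5],[0,0,-6.5],[0,0,-9],[0,0,-12]], "jaw": [76,76,76,76,76,76,76,76]}}

```text
time_s: 22.0
eef_pos: [0.4758, 0.2513, 0.1456]
eef_rot: [0.393, 0.906, 0.142, 0.062]
wrist_force: [-0.3, 1.1, -0.1]
opening: 0.761
grasp_force: 0.0
```

Run:
```python
from h import *
tip(); see("s14",(87,),(-14,0))
for q in((415,187),): print((onz("scene",q,.041)-O)@X)
q=onz("scene",(323,234),0)-O; print("toe",q@X,q@L)
```

```text
tip x,lat,z [254.3  15.2 132.6] z [ 0.22 -0.69 -0.68] y [ 0.21 -0.65  0.73] F [ 1.1  0.  -0.1] t 22.0 q [ 0.65  0.51  1.62 -0.77  1.41  2.2 ] op 0.761 gf 0.0 ext 0.019
87 rear [322.0, 203.0] [310.0, 177.0] toe [324.0, 237.0] [330.0, 235.0] headfront [408.0, 180.0] [417.0, 193.0] headback [418.0, 183.0]
[ 310  168  108   68 2851] [[411, 171], [406, 168], [329, 190], [323, 188], [317, 175], [311, 175], [314, 210], [323, 234], [329, 234], [332, 215], [398, 197], [408, 184], [413, 186], [412, 192], [415, 191], [417, 182]]
0.19040255069991152
toe -0.01304485976783824 0.04428608955410381
```

The bracket is unchanged after release: its front edge is just before the stop (underside 13–14 mm back), its upright is on the pad, and the robot is clear.

```bash
python3 -c "
from bench import ctrl
print(ctrl.hand_in())"
```

```text
the job is handed in; nothing more can be done
None
```

The tall bracket was slid up to the stop, tipped over it, and lowered onto its side; it now lies with its upright on the rubber pad and its foot about 13 mm before the stop, the gripper clear of it, and the job was handed in after 22 s.

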